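# Feed a T-hanger through the roof slot of a toy showcase

### The job

Pick up the T-shaped hanger by its yellow grip, tilt it, and feed its crossbar one end first through the narrow slot in the showcase roof, gently and without forcing it against the showcase. Then bring the crossbar level inside, lined up with the slot and centred under it, and finish while still holding it there with the gripper for a colleague to pin it: well clear of both the showcase floor and the roof, touching no part of the showcase. Leave the other toys where they are.

Things in the scene. Friction and masses are not known exactly. Their poses are not given: they have to be found in the camera images.
- hanger: Loose upside-down T, 0.15 to 0.3 kg, standing on its crossbar. Crossbar: aluminium, red ends, 180 mm long (y), 30 wide (x), 12 thick (z). A 16 x 16 mm stem rises from its middle along +z; from 95 to 150 mm above the crossbar's underside it has a yellow square grip, 20 x 20 mm, faces along x and y. Origin: centre of the crossbar's underside.
- end_plus (a point): Centre of the crossbar's tip at the hanger's +y end (90 mm from the middle, half-way up its thickness).
- end_minus (a point): Centre of the crossbar's tip at the hanger's -y end (90 mm from the middle, half-way up its thickness).
- showcase: Fixed display case: red floor board 220 (x) x 320 (y) x 6 mm, blue back panel along its -x edge, a thin white post at each corner, else open; flat white roof 220 x 320 mm, 6 mm thick, underside 126 and top 132 mm above the table, with a red-edged slot in its middle. Clear height inside 120 mm. Origin: centre of the floor board's underside.
- slot (a point): Centre of the roof slot, level with the roof's top face, 132 mm above the table. The slot is 130 mm long along y and 50 mm wide along x (axes as the showcase's, z up): shorter than the hanger's crossbar.
- fire_engine: Loose bystander: red toy fire engine with a ladder, 240 mm long (its x), 92 wide, 90 high; origin under its middle.
- lion: Loose bystander: wooden lion on wheels, 170 mm long, 55 wide, 126 high; origin under its middle.
- bulldozer: Loose bystander: yellow toy crawler tractor, 100 mm long, 66 wide, 62 high; origin under its middle.
- boxcar: Loose bystander: brown tin railway wagon, 156 mm long, 50 wide, 65 high; origin under its middle.
- tin_figure: Loose bystander: small tin figure with a blue cone hat, 44 mm across, 95 high; origin under its middle.
- tin_racer: Loose bystander: little green tin racing car, 70 mm long, 32 wide, 26 high, standing on the showcase floor towards the open front, beside the slot and not beneath it; origin under its middle.
There are look-alikes about, which are no part of the job. Several things look just like the hanger: the one meant starts nearest to the robot's base.

How it is judged (in metres and radians):
On the way, in this order (a step that is already met when the one before it is completed fails the run):
1. the gripper holds the hanger with its whole crossbar above the level of the showcase roof (contact force between the fingers and hanger above 1 N and height (world z) of each of end_plus, end_minus above 0.138 m), for 0.1 s.
2. tilted through the slot: one end of the crossbar is below the roof, the other still above it (contact force between the fingers and hanger above 1 N and horizontal distance between hanger and slot below 0.08 m and ((height (world z) of end_plus below 0.12 m and height (world z) of end_minus above 0.138 m) or (height (world z) of end_minus below 0.12 m and height (world z) of end_plus above 0.138 m))), for 0.1 s.
At the end, for the whole second after the job is handed in: Gripper holds the hanger still, crossbar inside the showcase, 15 mm or more above its floor and 8 mm or more below its roof, stem within 8 deg of upright, crossbar within 11 deg of the slot's line, hanger within 25 mm of the slot's centre sideways; neither hanger nor robot touches the showcase (contact force between the fingers and hanger above 1 N and contact force between each of hanger, the arm, the fingers and showcase below 0.3 N and height (world z) of end_plus between 0.027 and 0.112 m and height (world z) of end_minus between 0.027 and 0.112 m and angle between hanger's own z axis and vertical below 0.14 rad and angle between the y axis of hanger and the y axis of showcase, either way round below 0.2 rad and horizontal distance between hanger and slot below 0.025 m and linear speed of hanger below 0.03 m/s); the arm keeps its last pose, push and grip.
It fails at once if the hanger is forced hard against the showcase (over 20 N) (contact force between hanger and showcase above 20 N).
It fails at once if a bystander toy is shifted by more than 20 mm (distance of any of fire_engine, lion, bulldozer, boxcar, tin_figure, tin_racer from where it was at the start of the episode above 0.02 m).
It also fails if it takes over 58 s, if anything falls off the work surface, if the arm or the gripper's body presses on something with over 40 N, if the wrist force passes 120 N, or if a joint passes its speed limit or range.

### The arm

A 7-joint arm with a two-finger parallel gripper is mounted at the origin on the work surface. World frame = base frame: x ahead of the robot, y to its left, z up, the work surface at z = 0. Lengths are in m, angles in degrees, forces in N, time in s.
With the tool pointing down it reaches from about 0.4 to 0.85 m from the base axis. Payload 4.4 kg.
Tool frame: the origin (TCP) lies midway between the tips of the shut fingers; the grasp point (between the pads) lies 19 mm behind it; z points along the fingers, y is the line along which they close (so a half turn about z gives the same grasp; the last joint's range is limited). The gripper opens to 94 mm and grips with 3 to 60 N. Pads are 16 mm wide; open, the fingers measure 119 mm over their backs; the gripper's body (75 mm by 177 mm) begins 78 mm behind the grasp point.
Start: joints at [69.397, 36.005, 2.206, 86.941, -1.547, 57.084, -1.146], TCP at [0.188, -0.622, 0.205] pointing down, gripper open.
Joint ranges: [-175.42, 175.42], [-21.48, 121.26], [-71.46, 75.88], [10.55, 141.38], [-63.04, 243.04], [13.31, 113.54], [-168.57, 168.57]. Speed limits (degrees/s): [147.25, 147.25, 180, 180, 180, 180, 180].

### API

Orientations are given as [roll, pitch, yaw] about the fixed x, y, z axes, in that order (R = Rz(yaw) Ry(pitch) Rx(roll)).
In Python, from bench import env, effector, capture, camera_params gives the robot as it stands. The module is installed in compiled form; this text tells all that it offers. Calls block until the motion is done:
- env.reach(position, orientation): joint-space move of the TCP to a pose.
- env.move_straight(position, rate=0.15, rot=None, until_force=None): straight line of the TCP; rot=None keeps the orientation; rate is the mean speed in m/s. With until_force (N) it stops when the force on the tool has changed by that much, and returns True; else False.
- env.set_joints(angles): joint-space move.
- effector.set_gripper(opening, squeeze=None): opening from 0.0 (shut) to 1.0 (fully open); squeeze is the grip in N (None keeps the last); returns when the fingers have stopped.
- env.wait(seconds).
- env.ik(position, orientation): joint angles nearest the present ones, or None.
- env.state(): the state.
- capture(name): name is "side" or "top" or "wrist"; returns (picture, depth): 480x640x3 uint8, blue, green, red; 480x640 float32, m along the optical axis (not along the pixel's ray), 0 where there is no reading.
- camera_params(name): a dict with "vertical_fov" (degrees; the focal length in pixels is half the picture's height over the tangent of half this angle, whatever the lens; pixels are square), "cx", "cy" (the principal point, pixels), "k1" (the pictures are not rectified: a ray, as slopes to the right and down, at radius r is drawn at 1 + k1 r^2 times it, then the intrinsics apply), "R" (3x3) and "t" (3): a world point X has camera coordinates R X + t. Camera axes: x right, y down, z forward; pixel columns grow to the right and rows downward; lengths in m; the calibration is good to about 2 mm. A picture is of the moment at which its call begins: read the wrist's pose just before it. camera_params takes no time and is no camera call; for the wrist camera it gives the pose at the moment of the call.
A pose or a line that the arm cannot do raises env.MotionError and nothing moves.
- env.finish_job(): hands the job in; it is judged then, once.
The state is a dict: "time": time; "joint_positions": joint angles; "qd": joint speeds; "joint_efforts": joint torques, N m; "tcp_pos": TCP position; "tool_rot": TCP orientation; "contact_force": force on the tool from outside, world axes, zero at the start; "wrist_torque": the same for the moment, N m; "finger_gap": opening from 0.0 (shut) to 1.0 (fully open); "grip_force": force on a finger pad.
Only numpy, scipy, OpenCV 4.12 (cv2) and the standard library are available. Lean on these libraries where they do the work, as an engineer would, in place of code of your own. Each camera call takes 0.05 s, during which the arm holds its last target. There are 200 camera calls.

## Working session

There is one attempt and no reset: what is moved stays moved. The work goes in short steps, each a Python script; the robot and the scene stay as the last script left them, time stands still between calls to the robot, and variables do not carry over. Pictures are saved under pics/ and viewed, at most 10 in all, crops included, and the job is handed in when it is done.

```bash
mkdir -p pics; cat > h.py <<'E'
import numpy as np, cv2
from bench import env, effector, capture, camera_params
def cloud(name):
    p=camera_params(name); img,d=capture(name)
    f=240/np.tan(np.radians(p["vertical_fov"])/2)
    K=np.array([[f,0,p["cx"]],[0,f,p["cy"]],[0,0,1.]])
    u,v=np.meshgrid(np.arange(640.),np.arange(480.))
    q=cv2.undistortPoints(np.stack([u,v],-1).reshape(-1,1,2),K,np.array([p["k1"],0,0,0.])).reshape(480,640,2)
    X=np.dstack([q[...,0]*d,q[...,1]*d,d])
    W=(X-np.array(p["t"]))@np.array(p["R"])
    W[d==0]=np.nan
    return img,W
E
python3 - <<'E'
from h import *
for n in("top","side"):
    i,W=cloud(n); cv2.imwrite(f"pics/{n}0.png",i); np.save(n+"0.npy",W); p=camera_params(n); print(n,p["vertical_fov"],-np.array(p["R"]).T@p["t"])
s=env.state();print(s["time"],s["tcp_pos"],s["tool_rot"],s["finger_gap"])
E
```

```text
top 44.50382351829796 [0.29397086 0.01696132 1.95289352]
side 49.02573871635178 [0.43422522 1.19935236 0.97160114]
0.1 [ 0.18811321 -0.62159363  0.20468424] [-1.79908307e+02 -1.69595251e-04  1.68305160e+01] 1.0049500458162597
```

View pics/top0.png

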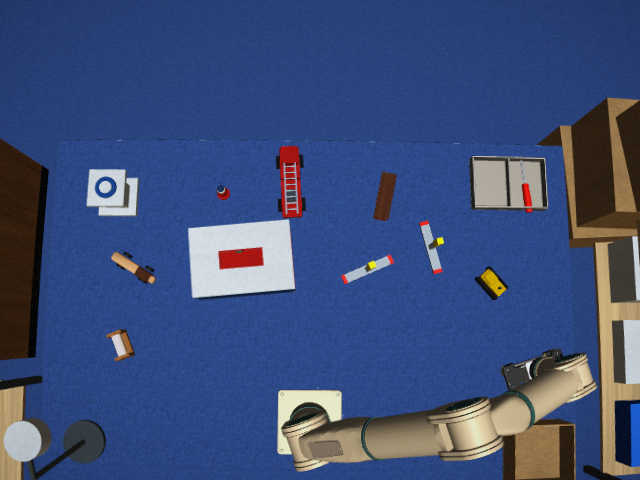

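View pics/side0.png

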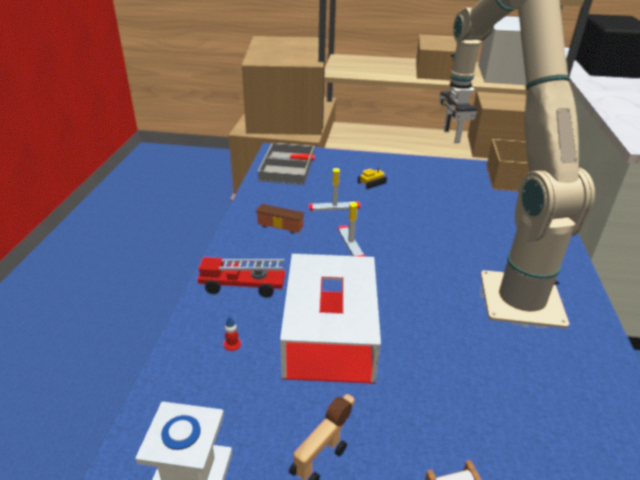

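The top view shows the showcase slot at about (241,258). There are two T-hangers, at (368,268) and (431,247); the first is nearer the base at (310,420), so it is the one meant. Next I'll measure both.

```bash
python3 - <<'E'
from h import *
i=cv2.imread("pics/top0.png");W=np.load("top0.npy");hsv=cv2.cvtColor(i,cv2.COLOR_BGR2HSV)
v,u=np.mgrid[:480,:640]
def rect(m,l):
    P=W[m]; P=P[~np.isnan(P).any(1)]; r=cv2.minAreaRect(P[:,:2].astype(np.float32)); print(l,len(P),"c",r[0],"size",r[1],"ang",r[2],"z",np.percentile(P[:,2],[5,50,95]),"mean",P.mean(0)); return P
box=(u>180)&(u<305)&(v>210)&(v<305)
rect(box&(abs(W[...,2]-.132)<.006),"roof")
red=(hsv[...,1]>150)&((hsv[...,0]<8)|(hsv[...,0]>172))&(hsv[...,2]>80)
sl=box&(W[...,2]<.12)&(u>210)&(u<270)&(v>240)&(v<275)
rect(red&box&(u>210)&(u<270)&(v>240)&(v<275),"slotred")
# slot via pixel -> roof plane
from numpy.linalg import norm
C=np.array([0.29397086,0.01696132,1.95289352])
P=W[red&box&(u>210)&(u<270)&(v>240)&(v<275)];P=P[~np.isnan(P).any(1)];Q=C+(P-C)*((.132-C[2])/(P[:,2]-C[2]))[:,None]
print("slot on roof plane",cv2.minAreaRect(Q[:,:2].astype(np.float32)))
hb=(u>335)&(u<400)&(v>245)&(v<290)
rect(hb&(abs(W[...,2]-.012)<.006)&(hsv[...,1]<90),"bar")
for s,l in((u<355,"redL"),(u>380,"redR")): rect(hb&red&s,l)
rect(hb&(hsv[...,0]>20)&(hsv[...,0]<35)&(hsv[...,1]>150)&(W[...,2]>.14),"griptop")
E
```

```text
roof 5164 c (0.5167626142501831, 0.2189798653125763) size (0.22196198999881744, 0.32023248076438904) ang 5.724842548370361 z [0.12710975 0.13265219 0.13726948] mean [0.5152418  0.21838674 0.13245725]
slotred 744 c (0.5238760113716125, 0.22799664735794067) size (0.07046090066432953, 0.1494854837656021) ang 5.450773239135742 z [-0.00140262  0.00790258  0.13460943] mean [0.53051902 0.23190122 0.02488528]
slot on roof plane ((0.5176973938941956, 0.22020821273326874), (0.05555780231952667, 0.13544732332229614), 5.382810592651367)
bar 277 c (0.5017670392990112, -0.18930348753929138) size (0.03590644896030426, 0.15554016828536987) ang 23.680892944335938 z [0.00697221 0.01193539 0.0173302 ] mean [ 0.49641796 -0.18792519  0.01204993]
redL 30 c (0.4647291898727417, -0.11160110682249069) size (0.02986869215965271, 0.009506875649094582) ang 28.28858184814453 z [0.00334791 0.01380697 0.01991596] mean [ 0.46401477 -0.11204977  0.01301185]
redR 27 c (0.5337358713150024, -0.26716348528862) size (0.029843680560588837, 0.01078154519200325) ang 18.469457626342773 z [0.00383029 0.01212925 0.02028398] mean [ 0.53321185 -0.26687112  0.01352589]
griptop 40 c (0.49791795015335083, -0.1886669248342514) size (0.019994592294096947, 0.01797604002058506) ang 28.85681915283203 z [0.14337027 0.15226633 0.16069275] mean [ 0.4977351  -0.1883157   0.15210402]
```

```bash
cat > plan.py <<'E'
import numpy as np
def tpts():
    L=[]
    for y0,y1,z0,z1 in((-.09,.09,-.006,.006),(-.008,.008,.006,.09),(-.010,.010,.089,.144)):
        a=np.linspace(y0,y1,91);b=np.linspace(z0,z1,45)
        L+=[np.c_[a,a*0+z0],np.c_[a,a*0+z1],np.c_[b*0+y0,b],np.c_[b*0+y1,b]]
    return np.vstack(L)
T=tpts()
def clear(s,z,th):   # bar centre (s,z), tilt th>0: -s end low
    c,n=np.cos(th),np.sin(th); P=T@np.array([[c,n],[-n,c]])+[s,z]
    dx=65e-3-abs(P[:,0]); dz=np.maximum(.126-P[:,1],P[:,1]-.132)   # >0 free
    d=np.where((dx>0)&(dz>0),np.hypot(dx,dz),np.maximum(dx,dz))
    d=np.where(dz<=0,dx,np.where(dx<=0,dz,d))
    return min(d.min(),P[:,1].min()-.006)
def path(th,s0,h=.005):
    """list of (s,z,theta)"""
    k=.09*np.sin(th)
    e=lambda a:(s0+a*np.cos(th),.132+.006/np.cos(th)*0+a*np.sin(th))
    zl=.126-k-.006*np.cos(th)-h
    return [(*e(.125),th),(*e(.01),th),(s0,.126,th),(s0,zl,th),(0,min(zl,.080),0.)]
def interp(p,n=25):
    return np.vstack([np.linspace(a,b,n) for a,b in zip(p[:-1],p[1:])])
def best():
    return max((min(clear(*q) for q in interp(path(np.radians(t),s,h))),t,s,h) for t in range(14,40,2) for s in np.arange(-.05,.0,.005) for h in(.005,.008,.012))
E
python3 - <<'E'
from plan import *
from h import *
b=best();print(b)
_,t,s0,h=b
S=np.array([.5172,.2192]);Y=5.5;ey=np.array([-np.sin(np.radians(Y)),np.cos(np.radians(Y))])
for p in path(np.radians(t),s0,h): print(np.round(p,4),clear(*p))
for sg in(1,-1):
    out=[]
    for s,z,th in interp(path(np.radians(t),s0,h),6):
        # sg=+1: the -y' end low => rotate about +x' by +th (y' end up)
        n=.100 # TCP above bar centre
        p=S+ey*sg*(s-n*np.sin(th)); q=env.ik([*p,z+n*np.cos(th)],[180+sg*np.degrees(th),0,Y])
        out.append(None if q is None else np.round(q))
    print(sg,sum(o is None for o in out),out[0],out[15],out[-1])
print(env.ik([.4985,-.189,.106],[180,0,24.1]))
E
```

```text
(np.float64(0.004790507763830946), 24, np.float64(-0.025000000000000015), 0.008)
[0.0892 0.1828 0.4189] 0.030616258561386615
[-0.0159  0.1361  0.4189] 0.004887901778658352
[-0.025   0.126   0.4189] 0.010283748991147403
[-0.025   0.0759  0.4189] 0.005744111816148039
[0.     0.0759 0.    ] 0.044087570622677624
1 0 [ -1.  26. -21. 102. -19.  50. -92.] [  7.  31. -15. 108. -24.  44. -73.] [ -19.   31.  -10.  103.    7.   47. -117.]
-1 0 [ -20.   31.  -24.   92.   32.   77. -139.] [ -40.   40.   -6.   88.   24.   70. -142.] [ -19.   31.  -10.  103.    7.   47. -117.]
[ 18.2329877   34.47753281  -0.72481047 111.11127336   0.72595593
  34.41547761 -48.8634142 ]
```

```bash
cat >> plan.py <<'E'
def path2(v):
    t0,s1,z1,t1,s2,z2,t2,s3,z3,t3=v
    a=.115; 
    return [(s1+a*np.cos(t0),z1+a*np.sin(t0)+.02,t0),(s1+.05*np.cos(t0),z1+.05*np.sin(t0),t0),(s1,z1,t1),(s2,z2,t2),(s3,z3,t3),(0,.078,0.)]
def opt():
    from scipy.optimize import differential_evolution as de
    B=[(.3,.65),(-.05,.02),(.13,.15),(.3,.65),(-.05,.0),(.1,.13),(.3,.65),(-.05,.0),(.06,.09),(.2,.6)]
    r=de(lambda v:-min(clear(*q) for q in interp(path2(v),12)),B,maxiter=60,popsize=8,seed=1)
    return r.x,-r.fun
E
python3 - <<'E'
from plan import *
v,f=opt(); np.save("v.npy",v); print(f)
for p in path2(v): print(np.round(p,4),round(clear(*p),4))
print(min(clear(*q) for q in interp(path2(v),60)))
E
python3 - <<'E'
from h import *
R=[180,0,24.1]
effector.set_gripper(.7,40)
env.reach([.4985,-.189,.26],R)
env.move_straight([.4985,-.189,.106],rate=.12)
effector.set_gripper(0,40)
s=env.state();print(s["time"],s["tcp_pos"],s["finger_gap"],s["grip_force"])
env.move_straight([.4985,-.189,.32],rate=.15)
i,W=cloud("side");cv2.imwrite("pics/side1.png",cv2.resize(i[100:300,250:500],(750,600)));np.save("side1.npy",W)
i,W=cloud("top");cv2.imwrite("pics/top1.png",i);np.save("top1.npy",W)
s=env.state();print(s["time"],s["tcp_pos"],s["tool_rot"],s["finger_gap"],s["grip_force"],s["contact_force"])
E
```

```text
0.012867369364109319
[0.0996 0.2215 0.5865] 0.0493
[0.0455 0.1655 0.5865] 0.0327
[0.0039 0.1378 0.6258] 0.0248
[-0.0371  0.1145  0.3007] 0.0133
[-0.0337  0.087   0.2025] 0.0136
[0.    0.078 0.   ] 0.042
0.01284733217997077
4.875 [ 0.49863294 -0.1891795   0.10602677] 0.21355706990372694 39.99811828136444
6.55 [ 0.49806605 -0.18886736  0.31921292] [-1.79935758e+02  6.82481590e-02  2.41013465e+01] 0.2083797046829901 39.997002482414246 [-0.18571733 -0.8932071  -2.25702454]
```

View pics/side1.png

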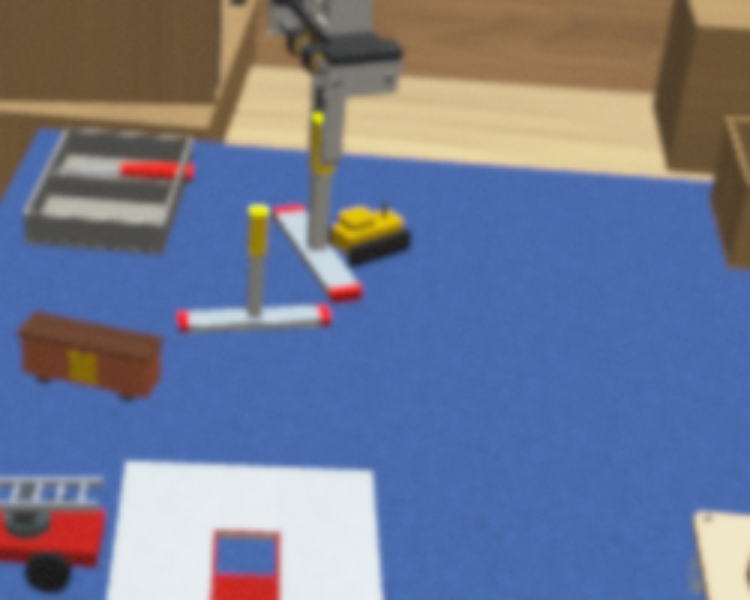

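The crop shows the hanger held upright, with its crossbar around (318,250) and clear of the table. Next I'll carry it over the slot, tilt it there, and check how it sits in the grip.

```bash
cat >> h.py <<'E'
from plan import *
S=np.array([.5172,.2192]);Y=5.5
def pose(s,z,th,S=S,Y=Y,n=.100,sg=1):
    ey=np.array([-np.sin(np.radians(Y)),np.cos(np.radians(Y))])
    p=S+ey*sg*(s-n*np.sin(th))
    return [*p,z+n*np.cos(th)],[180+sg*np.degrees(th),0,Y]
def redends(name,save=None,zmin=.14):
    i,W=cloud(name); 
    if save: cv2.imwrite(save,i)
    hsv=cv2.cvtColor(i,cv2.COLOR_BGR2HSV)
    m=(hsv[...,1]>130)&((hsv[...,0]<8)|(hsv[...,0]>172))&(W[...,2]>zmin)&(abs(W[...,0]-.517)<.2)&(abs(W[...,1]-.22)<.3)
    n,l,st,_=cv2.connectedComponentsWithStats(m.astype(np.uint8))
    for k in range(1,n):
        if st[k,4]>8: print(name,st[k],np.round(np.median(W[l==k],0),4))
    np.save(name+"_last.npy",W)
E
python3 - <<'E'
from h import *
P=path2(np.load("v.npy"))
p,r=pose(P[0][0],.23,0.); env.reach(p,r)
p,r=pose(*P[0]); env.move_straight(p,rate=.1,rot=r)
env.wait(.3)
redends("top","pics/top2.png");redends("side","pics/side2.png")
c=S+np.array([-np.sin(np.radians(Y)),np.cos(np.radians(Y))])*P[0][0]
for e in(-.085,.085):
  print("pred",c+np.array([-np.sin(np.radians(Y)),np.cos(np.radians(Y))])*e*np.cos(P[0][2]),P[0][1]+e*np.sin(P[0][2]))
s=env.state();print(s["time"],s["tcp_pos"],p,s["tool_rot"],r,s["finger_gap"],s["contact_force"])
E
python3 -c "
import cv2,numpy as np
a=cv2.imread('pics/top2.png')[150:330,150:350];b=cv2.imread('pics/side2.png')[140:400,220:450]
cv2.imwrite('pics/c2.png',np.hstack([cv2.resize(a,(400,360)),cv2.resize(b,(400,360))]))"
```

```text
top [175 252   5  11  52] [0.5003 0.3876 0.2746]
top [249 256   9   2   9] [0.4932 0.1591 0.372 ]
top [220 258  14   5  25] [0.4985 0.2486 0.1842]
top [239 258   9   1   9] [0.4854 0.184  0.3879]
side [325 295  15   6  90] [0.5023 0.3937 0.2726]
pred [0.51443488 0.24791691] 0.1744124461753107
pred [0.50086409 0.38885494] 0.2684991261073372
9.6 [0.51264437 0.264233   0.30505964] [np.float64(0.5129540751369366), np.float64(0.2632956156753446), np.float64(0.30474395612540406)] [-1.46412394e+02 -4.40399429e-02  5.60204845e+00] [np.float64(213.60409367133576), 0, 5.5] 0.21024035048822146 [ 0.30486785 -0.20412266 -2.77940893]
```

View pics/c2.png

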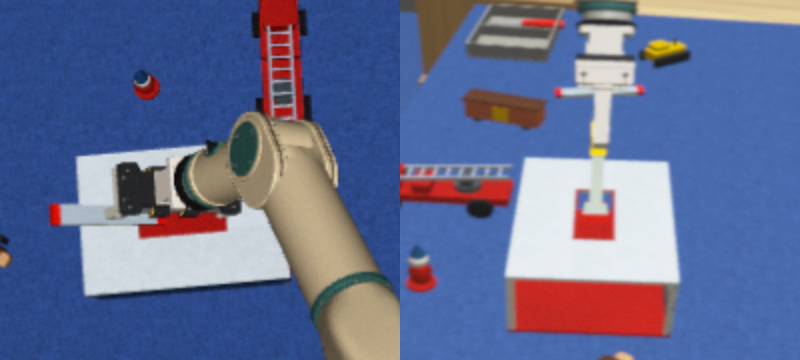

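The crops show the tilted crossbar over the slot, with its lower end pointing at the opening. The measured upper end agrees with the prediction to about 2 mm, so I'll feed it in with a force guard.

```bash
python3 - <<'E'
from h import *
P=path2(np.load("v.npy"))
for k in range(1,len(P)):
    p,r=pose(*P[k]); hit=env.move_straight(p,rate=.04,rot=r,until_force=6)
    if k in(2,3): env.wait(.25)
    s=env.state();print(k,hit,round(s["time"],2),np.round(s["tcp_pos"]-np.array(p),4),np.round(s["tool_rot"],1),np.round(s["contact_force"],2),round(s["finger_gap"],3))
    if hit: break
env.wait(.3)
redends("top","pics/top3.png",.05);redends("side","pics/side3.png",.05)
a=cv2.imread('pics/top3.png')[150:330,150:350];b=cv2.imread('pics/side3.png')[200:400,250:420]
cv2.imwrite('pics/c3.png',np.hstack([cv2.resize(a,(300,270)),cv2.resize(b[:153],(300,270))]))
cv2.imwrite('pics/c3.png',np.hstack([cv2.resize(a,(330,400)),cv2.resize(b,(400,400))]))
E
```

```text
1 False 11.7 [0.     0.0002 0.0002] [-146.4   -0.     5.5] [-0.61  0.37 -3.67] 0.208
2 False 13.45 [-0.      0.0001  0.0001] [-144.1   -0.     5.5] [-0.3  -0.26 -2.61] 0.208
3 False 14.22 [ 0.     -0.0016 -0.0007] [-1.627e+02  1.000e-01  5.300e+00] [ 0.17 -0.19 -3.15] 0.214
4 False 15.07 [ 0.0002 -0.0002  0.0001] [-168.4   -0.     5.5] [ 0.34 -0.16 -1.18] 0.214
5 False 16.58 [ 0.0002 -0.0007  0.    ] [180.    0.    5.4] [ 0.09  0.2  -2.46] 0.209
top [249 248   6   3  11] [0.5461 0.1839 0.1343]
side [342 293   1  19  19] [0.4903 0.2473 0.1337]
```

View pics/c3.png

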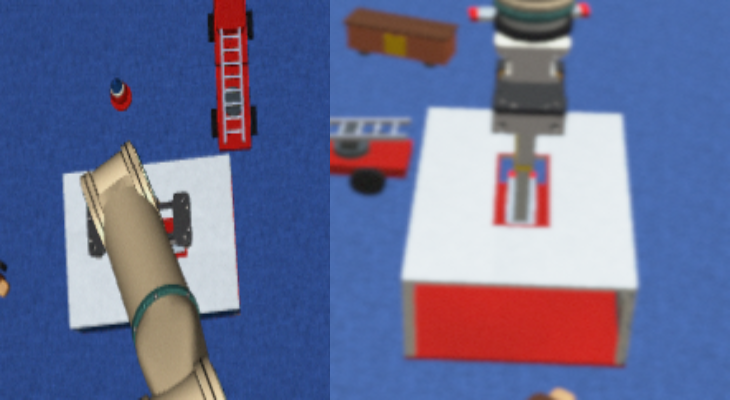

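The bar is inside: the side crop shows the bar's far end through the slot at (525,175), with the stem centred. A quick check on level and centring before handing in.

```bash
python3 - <<'E'
from h import *
W=np.load("side_last.npy");i=cv2.imread("pics/side3.png")
c,n=np.cos(np.radians(Y)),np.sin(np.radians(Y))
D=W[...,:2]-S; X=D[...,0]*c+D[...,1]*n; s=-D[...,0]*n+D[...,1]*c; z=W[...,2]
m=(abs(X)<.03)&(abs(s)<.11)&(z>.055)&(z<.11)
for a in range(-110,20,15):
    k=m&(s*1e3>=a)&(s*1e3<a+15)
    if k.sum()>3: print(a,k.sum(),"z",np.round(np.median(z[k]),4),"x",np.round(np.percentile(X[k],[10,50,90]),4))
print("s min",s[m].min())
k=(abs(X)<.03)&(abs(s)<.03)&(z>.1)&(z<.17)&(abs(z-.13)>.006)
print("stem",np.median(X[k]),np.median(s[k]),k.sum())
st=env.state();print(st["time"],st["grip_force"],st["contact_force"])
E
```

```text
-95 13 z 0.0847 x [-0.0102  0.011   0.0161]
-80 16 z 0.0841 x [-0.0104  0.0027  0.0158]
-65 15 z 0.0846 x [-0.0106  0.0125  0.0169]
-50 20 z 0.0852 x [-0.0107  0.0123  0.0173]
-35 23 z 0.084 x [-0.0109  0.0118  0.0169]
-20 23 z 0.0849 x [-0.0111 -0.006   0.0159]
-5 73 z 0.0907 x [-0.0083  0.0017  0.0111]
10 7 z 0.0867 x [-0.0085  0.0084  0.0143]
s min -0.09300167343802349
stem 0.0029814476442078766 0.006573858859139202 125
16.9833 39.99695956707001 [ 4.05292374e-01  1.46585182e-04 -3.40090214e+00]
```

The bar is level (top about 0.0845 m, expected 0.084), centred and touching nothing, so I'm handing it in.

```bash
python3 -c "
from h import *
env.wait(.5);print(env.finish_job())"
```

```text
the job is handed in; nothing more can be done
None
```

The job is handed in at about 17.5 s of the 58 s allowed: the hanger's crossbar went through the slot without tripping the 6 N force guard, and the gripper now holds it inside the showcase, level, lined up with the slot and within about 5 mm of its centre, about 40 mm below the roof; no verdict was returned.

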